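# Scrape the workboard clear and ring for the next job

### The arm

A 6-joint arm with a two-finger parallel gripper is mounted at the origin on the work surface. World frame = base frame: x ahead of the robot, y to its left, z up, the work surface at z = 0. Lengths are in mm, angles in degrees, forces in N, time in s.
With the tool pointing down it reaches from about 250 to 800 mm from the base axis. Payload 8.5 kg.
Tool frame: the origin (TCP) lies midway between the tips of the shut fingers; the grasp point (between the pads) lies 19 mm behind it (ctrl.grip_depth is the z of the grasp point in the tool frame, in mm); z points along the fingers, y is the direction in which the jaws open and shut (so a half turn about z gives the same grasp; the last joint's range is limited). The gripper opens to 85 mm and grips with 20 to 120 N. Pads are 22 mm wide; open, the fingers measure 114 mm over their backs; the gripper's body (76 mm by 85 mm) begins 54 mm behind the grasp point. The pads swing forward as they close: fully open they stand 13 mm farther back than shut.
Start: joints at [63.369, 13.648, -0.773, 75.585, 0, 90], TCP at [235.307, 469.265, 231.276] pointing down, gripper open.
Joint ranges: [-152.45, 152.45], [-59.26, 108.67], [-65.41, 83.53], [-104.44, 129.93], [-82.83, 76.93], [-180, 180]. Speed limits (degrees/s): [127.2, 127.2, 159.86, 180, 180, 180].

### API

Orientations are given as a 3x3 rotation matrix whose columns are the frame's x, y, z axes.
In Python, from plant import ctrl, cams, workorder gives the robot as it stands.
- The arm moves only by the tool move_arm, never from a script. Its arguments are lists of equal length, an entry for each row: "delta_pos": the shift along the world's x, y, z in mm, a list of three; "rot": the turn, a rotation vector about the world's x, y, z in degrees, a list of three; "hand": the closure in counts, from 0 (fully open) to 255 (shut). In form: {"delta_pos": [[x, y, z], ...], "rot": [[ax, ay, az], ...], "hand": [hand, ...]}. A call has 1 to 12 rows; each row shifts and turns the commanded pose from where the row before left it; what a row does not reach is not made up. A row lasts 1/10 s, in which the tool goes at most 50 mm and 8.59 degrees, less where a joint would pass 70% of its speed; a pose out of reach is approached as far as the arm can. A call is refused whole if a number of a shift passes 50 or a number of a turn 8.59, either way. A call with a gripper value outside its range is refused whole. The fingers move at their own pace and stop on an object; "grip_force" is the grip in N (left out, the last holds). Time passes only in rows, so rows that do not move let the fingers close. It gives the time, the measured TCP pose, the force and the opening at its end, in the units of the state.
- ctrl.read_state(): the state, without advancing time (a new reading comes with each control period).
- cams.read_camera(name): name is "side" or "top" or "wrist"; returns (picture, depth): 384x512x3 uint8, red, green, blue; 384x512 float32, mm along the optical axis (not along the pixel's ray), 0 where there is no reading.
- cams.get_calibration(name): a dict with "fovy" (degrees; the focal length in pixels is half the picture's height over the tangent of half this angle, whatever the lens; pixels are square), "cx", "cy" (the principal point, pixels), "k1" (the pictures are not rectified: a ray, as slopes to the right and down, at radius r is drawn at 1 + k1 r^2 times it, then the intrinsics apply), "R" (3x3) and "t" (3): a world point X has camera coordinates R X + t. Camera axes: x right, y down, z forward; pixel columns grow to the right and rows downward; lengths in mm; the calibration is good to about 2 mm. A picture is of the moment at which its call begins: read the wrist's pose just before it. get_calibration takes no time and is no camera call; for the wrist camera it gives the pose at the moment of the call.
- workorder.close_job(): hands the job in, once; it reports no verdict.
The state is a dict: "t": time; "joint_pos": joint angles; "dq": joint speeds; "effort": joint torques, N m; "tcp_pos": TCP position; "tool_rot": TCP orientation; "ft_force": force on the tool from outside, world axes, zero at the start; "moment": the same for the moment, N m; "gripper_width": finger opening in mm.
Only numpy, scipy, OpenCV 4.12 (cv2) and the standard library are available. Lean on these libraries where they do the work, as an engineer would, in place of code of your own. Each camera call takes 0.05 s, during which the arm holds its last target. There are 200 camera calls.

### The job

Take the orange-handled scraper block from its black mat and use it to wipe all four loose wood chips off the raised board into the green trough along its edge; move the chips only with the scraper, never with the gripper. Then set the scraper gently back upright, wholly on its mat and lined up with it, let go, and only then press the brass plunger of the desk bell fully down to its stop and release it, to call the next person to the clear board. Leave the glue bottle, mug and hammer where they are.

Things in the scene. Friction and masses are not known exactly. Their poses are not given: they have to be found in the camera images.
- station: Fixed work station. A light wooden board, 220 (its x) x 240 (its y) mm, raised on a dark foot, flat upper face 50 mm above the table, no rim. Along the board's whole +y edge (at y = +120 mm) runs a green steel catch trough, open on top. Origin: under the board's centre, at table height; z up. Its place and yaw (up to 0.35 rad) vary.
- board_top (a point): Centre of the board's upper face, 50 mm above the table; axes as the station's. The chips start within 80 mm of it in x and between -75 and +105 mm in y.
- trough_floor (a point): Centre of the trough's inner floor, 167 mm to station +y of the board's centre, 6 mm above the table; axes as the station's. Inside the trough is 228 (x) x 94 (y) mm; its end walls are 50 mm high, its outer wall (at +y) 60 mm high above the table, walls 6 mm thick; the board's edge is its inner side, so the drop from board to floor is 44 mm.
- mat: Fixed black rubber parking mat, 230 (x) x 100 (y) x 6 mm thick, to the left or the right of the station. Origin: centre of its underside, on the table.
- scraper: Loose scraper block, 0.25 to 0.5 kg, standing on the mat with its length roughly along the mat's x. Base 180 (its x) x 45 (y) x 20 (z) mm, aluminium with a black underside; on top, centred, an upright orange bar handle 120 (x) x 28 (y) mm, from 20 to 65 mm above the underside: grip it across its y. Origin: centre of its underside; z up. Wipe along its y, with a long side of the base in front.
- chip0: Loose split wood chip, about 58 x 21 x 12 mm thick, 14 g, lying on the board at any yaw. Origin: centre of its underside, x along its length.
- chip1: Loose split wood chip, about 58 x 21 x 12 mm thick, 14 g, lying on the board at any yaw. Origin: centre of its underside, x along its length.
- chip2: Loose split wood chip, about 58 x 21 x 12 mm thick, 14 g, lying on the board at any yaw. Origin: centre of its underside, x along its length.
- chip3: Loose split wood chip, about 58 x 21 x 12 mm thick, 14 g, lying on the board at any yaw. Origin: centre of its underside, x along its length.
- bell: Fixed desk bell on the other side of the station from the mat: black foot 90 mm in diameter, steel dome to 45 mm high, brass plunger head on top. Origin: centre of its underside, on the table.
- bell_head (a point): Centre of the top of the brass plunger head (36 mm in diameter), 68 mm above the table when up; moves down with it.
- bell_plunger (a joint): Travel of the plunger in m: 0 up, 0.008 fully down at its stop. It is sprung: about 1.3 N to start, 4.5 N at the stop, and comes up by itself.
- glue: Bystander: white bottle with yellow label and red cap, 60 mm in diameter, 170 mm high, standing. Origin: centre of its underside.
- mug: Bystander: blue mug, 84 mm in diameter, 90 mm high, standing. Origin: centre of its underside.
- hammer: Bystander: hammer about 260 mm long, lying beyond the station. Origin: its underside, x along the handle.
There are look-alikes about, which are no part of the job. Leave any pink look-alike of the scraper alone. Leave any purple look-alike of the chip3 alone.

How it is judged:
By the outcome, as a careful person would: the job done as asked, in the order asked, and still so for the second after the job is handed in, with the robot touching nothing.
It also fails if it takes over 67 s, if anything falls off the work surface, if the arm or the gripper's body presses on something with over 40 N, if the wrist force passes 120 N, or if a joint passes its speed limit or range.

## Working session

There is one attempt and no reset: what is moved stays moved. The work goes in short steps, Python scripts to look and compute and a tool call to move; the robot and the scene stay as the last step left them, time stands still between calls to the robot, and variables do not carry over. Pictures are saved under pics/ and viewed, about 8 in all and at most 12, crops included, and the job is handed in when it is done.

Besides the shell and the picture viewer there is one more tool, called after "Call:" by a JSON object that holds its "method" and its "body". move_arm: Moves the arm, as the interface text tells. Its arguments: {"type":"object","properties":{"delta_pos":{"type":"array"},"rot":{"type":"array"},"hand":{"type":"array"},"grip_force":{"type":"number"}},"required":["delta_pos","rot","hand"]}

```bash
ls; mkdir -p pics; cat > h.py <<'E'
import numpy as np, cv2
from plant import ctrl, cams, workorder
def K(c,shape=(384,512)):
    f=shape[0]/2/np.tan(np.radians(c["fovy"])/2); return f,c["cx"],c["cy"],c["k1"],np.array(c["R"]),np.array(c["t"])
def cloud(c,depth):
    f,cx,cy,k1,R,t=K(c)
    v,u=np.mgrid[0:384,0:512]; xd=(u-cx)/f; yd=(v-cy)/f
    x,y=xd.copy(),yd.copy()
    for _ in range(10):
        s=1+k1*(x*x+y*y); x,y=xd/s,yd/s
    P=np.stack([x*depth,y*depth,depth],-1)
    return (P-t)@R   # R^T (P-t)
def grab(n,save=None):
    c=cams.get_calibration(n); im,d=cams.read_camera(n)
    if save: cv2.imwrite(f"pics/{save}.png",cv2.cvtColor(im,cv2.COLOR_RGB2BGR)); np.savez(f"{save}.npz",im=im,d=d,W=cloud(c,d))
    return im,d,cloud(c,d)
E
python3 - <<'E'
from h import *
for n in ("top","side"):
    im,d,W=grab(n,n+"0"); c=cams.get_calibration(n); print(n,c)
a=[cv2.imread(f"pics/{n}0.png") for n in("top","side")]
s=ctrl.read_state(); print(s["t"],s["tcp_pos"],s["tool_rot"],s["gripper_width"],ctrl.grip_depth)
cv2.imwrite("pics/top0b.png",cv2.resize(a[0],(800,600),interpolation=cv2.INTER_CUBIC))
E
```

```text
pics
top {'fovy': 42.740835909788025, 'cx': 254.5182676403743, 'cy': 195.05856818026797, 'k1': -0.021010850097122672, 'R': array([[-0.0147488 , -0.9998897 , -0.0017499 ],
       [-0.98185313,  0.01481364, -0.18906346],
       [ 0.18906853, -0.00107031, -0.98196331]]), 't': array([  74.08107903,  623.67815995, 1566.6246518 ])}
side {'fovy': 49.851462703472805, 'cx': 263.5060135722856, 'cy': 191.35299433564794, 'k1': -0.13948945086053108, 'R': array([[ 0.99786267, -0.06172587,  0.02144769],
       [-0.01542753, -0.54147413, -0.84057585],
       [ 0.06349865,  0.83844838, -0.5412691 ]]), 't': array([-589.26871323,  129.43658922, 1199.22013105])}
0.1 [235.16477479 468.98481333 230.74300252] [[-8.93915838e-01  4.48234449e-01 -5.94812968e-04]
 [ 4.48234843e-01  8.93915111e-01 -1.13986124e-03]
 [ 2.07872273e-05 -1.28555591e-03 -9.99999173e-01]] 85.48913432162506 -18.700000000000003
```

View pics/top0b.png

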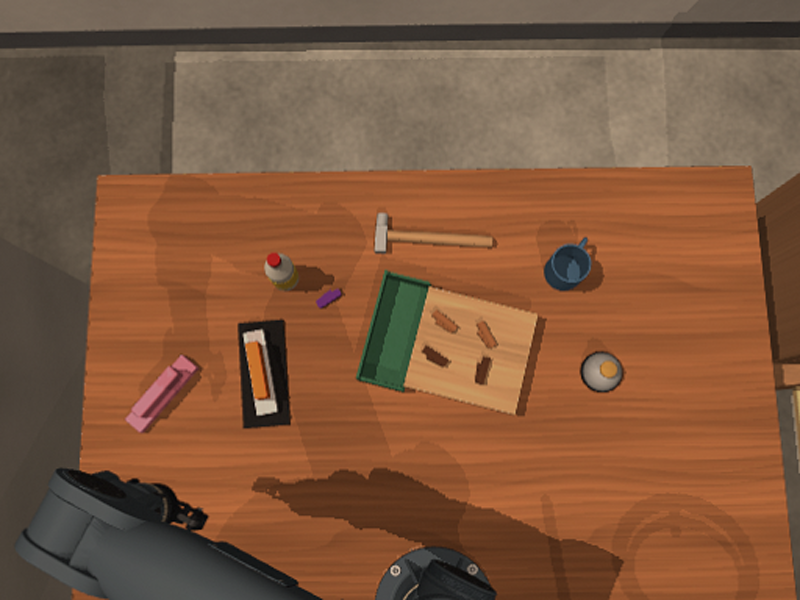

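View pics/side0.png

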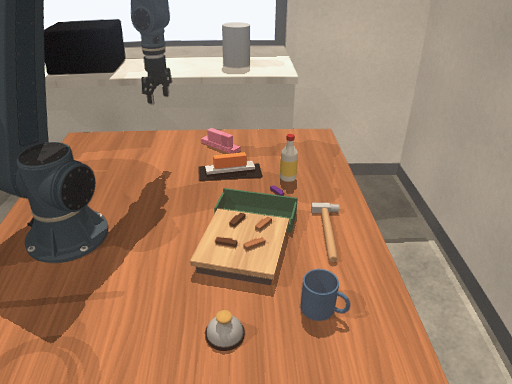

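The top view (800x600) shows the scraper on its mat at about (258,372), the green trough at (395,330), the board with four chips at (475,350) and the bell at (602,370). A purple decoy lies at (329,298) and a pink one at (165,393). Next I'll measure the poses.

```bash
cat > m.py <<'E'
from h import *
def rect(P):
    (c,s,a)=cv2.minAreaRect(P[:,:2].astype(np.float32)); 
    if s[0]<s[1]: s=s[::-1]; a+=90
    return np.round(c,1),np.round(s,1),round((a+90)%180-90,1)
def biggest(m):
    n,l,st,_=cv2.connectedComponentsWithStats(m.astype(np.uint8)); 
    return l==1+np.argmax(st[1:,4])
def comps(m,amin):
    n,l,st,_=cv2.connectedComponentsWithStats(m.astype(np.uint8)); return [l==i for i in range(1,n) if st[i,4]>=amin]
E
python3 - <<'E'
from m import *
z=np.load("top0.npz"); im,W=z["im"],z["W"]; hsv=cv2.cvtColor(im,cv2.COLOR_RGB2HSV)
H,S,V=[hsv[...,i].astype(int) for i in range(3)]; X,Y,Z=[W[...,i] for i in range(3)]
def show(n,m): 
    P=W[m]; print(n,rect(P),"z",np.percentile(P[:,2],[5,50,95]).round(1),len(P))
v,u=np.mgrid[0:384,0:512]
def box(x0,x1,y0,y1): return (u>x0*.64)&(u<x1*.64)&(v>y0*.64)&(v<y1*.64)
b=box(400,560,270,420)
bt=biggest(b&(Z>42)&(Z<66)&~((H>35)&(H<95)&(S>80)))
show("board",bt)
g=(H>40)&(H<90)&(S>80)&box(340,450,260,400); show("trough",biggest(g)); show("trough floor",biggest(g&(Z<20)))
show("mat+",biggest(box(225,305,310,435)&((V<45)|(Z>12))))
show("matblk",biggest(box(225,305,310,435)&(V<45)))
show("handle",biggest(box(225,305,310,435)&(Z>55)))
show("base",biggest(box(225,305,310,435)&(Z>19)&(Z<35)))
bl=box(570,640,340,400)
show("head",biggest(bl&(Z>60))); show("bell",biggest(bl&(Z>12)))
bh=biggest(bl&(Z>60)); print(W[bh].mean(0))
for c in comps(b&(Z>56),15): show("chip",c); print("  ",W[c].mean(0).round(1))
# crude height check
print("table z", np.median(Z[box(420,500,440,470)]))
for n,(x0,x1,y0,y1) in dict(mug=(540,600,235,295),glue=(262,302,250,295),hammer=(370,500,205,255)).items(): show(n,biggest(box(x0,x1,y0,y1)&(Z>10)))
E
```

```text
board (array([527.6, -87.9]), array([240.5, 220.8]), 74.4) z [44.4 50.3 60.3] 4698
trough (array([510.6,  87.4]), array([370.9, 117.2]), -11.4) z [-0.7  6.9 57.3] 2167
trough floor (array([575.1,  73.7]), array([226.2,  92.9]), -15.3) z [-1.1  6.  12.6] 1805
mat+ (array([414.1, 290.2]), array([439.7, 210.4]), 41.0) z [ 0.7  9.7 72.9] 1892
matblk (array([414.1, 290.2]), array([439.7, 210.4]), 41.0) z [-0.3  5.8 12.6] 1142
handle (array([402.2, 248.3]), array([390.7,  92. ]), 51.7) z [61.8 70.  76.6] 331
base (array([491. , 361.8]), array([177.,  46.]), 11.3) z [20.5 26.  32. ] 326
head (array([ 396.3, -163.4]), array([485.2,  31.9]), -67.3) z [63.  67.8 74.7] 91
bell (array([ 390.4, -181.1]), array([509.6,  82.8]), -64.3) z [14.6 36.4 70.6] 481
[ 481.50347019 -365.93567922   85.29489267]
chip (array([ 679.4, -268. ]), array([35.4,  5.8]), 39.7) z [61.7 77.6 94.1] 38
   [ 678.9 -268.2   77.3]
chip (array([586.3, -29.5]), array([58.9, 26.4]), 55.1) z [56.7 61.4 67.1] 104
   [587.  -31.2  61.7]
chip (array([439.6, -45.5]), array([326.9,  56.7]), -32.6) z [57.1 61.3 66.7] 106
   [ 554.7 -116.5   76.5]
chip (array([422.1,  12.8]), array([229.2,  55. ]), -13.7) z [56.8 61.2 68.2] 105
   [507.5  -6.1 106.9]
chip (array([404.5, -42.3]), array([275.7,  42.8]), -42.5) z [57.3 61.3 67.8] 104
   [ 480.8 -107.2   76.9]
table z 0.462924097677492
mug (array([ 547.6, -131.4]), array([603.2,  82. ]), -47.4) z [14.9 63.1 93.3] 464
glue (array([513.6, 209.2]), array([481.4,  63. ]), 28.6) z [ 28.2 112.4 171.3] 388
hammer (array([793.6, -15.1]), array([255.6,  87.4]), 89.8) z [13.9 23.6 31. ] 670
```

```bash
python3 - <<'E'
from m import *
z=np.load("top0.npz"); im,W,d=z["im"],z["W"],z["d"]; hsv=cv2.cvtColor(im,cv2.COLOR_RGB2HSV)
H,S,V=[hsv[...,i].astype(int) for i in range(3)]; Z=np.where(d>100,W[...,2],-999); ok=d>100
def show(n,m): 
    m=m&ok; P=W[m]; print(n,rect(P),"mean",P.mean(0).round(1),"z",np.percentile(P[:,2],[5,50,95]).round(1),len(P))
v,u=np.mgrid[0:384,0:512]
def box(x0,x1,y0,y1): return (u>x0*.64)&(u<x1*.64)&(v>y0*.64)&(v<y1*.64)
mb=box(225,305,310,435)
show("mat+",biggest(mb&((V<60)|(Z>14))&(Z<90)))
show("handle",biggest(mb&(Z>55)))
show("base",biggest(mb&(Z>17)&(Z<36)))
show("basehandle",biggest(mb&(Z>17)))
bl=box(570,640,340,400)
show("head",biggest(bl&(Z>60))); show("bell",biggest(bl&(Z>10)))
for c in comps(box(400,545,270,420)&(Z>55.5)&(Z<80),15): show("chip",c)
show("mug",biggest(box(540,600,235,295)&(Z>10))); show("glue",biggest(box(262,302,250,295)&(Z>10)))
show("hammer",biggest(box(370,500,205,255)&(Z>10)))
th=np.radians(-15.6); R=np.array([[np.cos(th),-np.sin(th)],[np.sin(th),np.cos(th)]])
for p in [(587,-31),(554.7,-94),(507.5,-6),(480.8,-90)]: print(p,(R.T@(np.array(p)-[527.6,-87.9])).round())
E
```

```text
mat+ (array([490. , 357.1]), array([226.3,  99.3]), 4.4) mean [487.3 353.5  21.4] z [ 0.4  9.4 72.6] 1922
handle (array([489.7, 362.6]), array([121.5,  29.9]), 10.8) mean [489.8 361.1  69.9] z [61.8 70.  76.4] 329
base (array([491. , 361.8]), array([177.,  46.]), 11.3) mean [486.9 355.   25.8] z [19.5 25.8 32.3] 340
basehandle (array([490.8, 362.4]), array([177. ,  47.2]), 11.3) mean [488.1 357.9  47. ] z [20.8 39.4 74.6] 721
head (array([ 483.2, -371.3]), array([34.3, 31.7]), -65.4) mean [ 483.3 -370.7   67.8] z [63.  67.8 74.5] 90
bell (array([ 482. , -371.2]), array([87.7, 82.8]), -64.8) mean [ 480.  -365.5   38. ] z [12.5 35.8 69.9] 493
chip (array([586.3, -29.5]), array([58.9, 26.4]), 55.1) mean [587.  -31.2  61.7] z [56.7 61.4 67.1] 104
chip (array([ 557.5, -117.2]), array([57.7, 26.4]), 28.6) mean [ 557.  -118.3   61.4] z [56.5 61.2 66.3] 107
chip (array([511. ,  -8.4]), array([59.5, 27.4]), 50.4) mean [512.8  -8.6  61.1] z [56.3 61.  66.5] 106
chip (array([ 484.3, -109. ]), array([63.8, 24.6]), -13.9) mean [ 482.3 -109.    61.4] z [56.8 61.2 66.4] 106
mug (array([ 706.5, -308.9]), array([105. ,  84.4]), -66.4) mean [ 705.2 -302.2   58.6] z [14.9 63.1 93. ] 461
glue (array([698. , 307.7]), array([66.8, 55.8]), -54.6) mean [689.2 306.7 107.9] z [ 28.2 112.3 171. ] 386
hammer (array([793.6, -15.1]), array([255.6,  87.4]), 89.8) mean [783.2   6.5  23.2] z [13.9 23.6 31. ] 670
(587, -31) [42. 71.]
(554.7, -94) [28.  1.]
(507.5, -6) [-41.  73.]
(480.8, -90) [-45. -15.]
```

Call:
{"method": "move_arm", "body": {"delta_pos": [[32,-13,0],[32,-13,0],[32,-13,0],[32,-13,0],[32,-13,0],[32,-14,0],[32,-14,0],[31,-14,0],[0,0,0],[0,0,0]], "rot": [[0,0,4.7],[0,0,4.7],[0,0,4.7],[0,0,4.7],[0,0,4.7],[0,0,4.7],[0,0,4.7],[0,0,4.7],[0,0,0],[0,0,0]], "hand": [0,0,0,0,0,0,0,0,0,0]}}

```text
t: 1.1
tcp_pos: [490.5, 361.7, 230.5]
tool_rot: [[-0.982, -0.188, -0.001], [-0.188, 0.982, -0.001], [0.001, -0.001, -1.0]]
ft_force: [0.2, 0.0, -0.5]
gripper_width: 85.7
```

```bash
python3 - <<'E'
from m import *
s=ctrl.read_state(); print(s["joint_pos"],s["tcp_pos"],s["tool_rot"],s["ft_force"])
im,d,W=grab("wrist","w1"); ok=d>50; Z=np.where(ok,W[...,2],-999)
cv2.imwrite("pics/w1.png",cv2.cvtColor(im,cv2.COLOR_RGB2BGR))
def show(n,m): 
    m=m&ok; P=W[m]; print(n,rect(P),"z",np.percentile(P[:,2],[5,50,95]).round(1),len(P))
n=np.hypot(W[...,0]-490,W[...,1]-360)<160
show("handle",biggest(n&(Z>60)&(Z<85))); show("base",biggest(n&(Z>20)&(Z<34)))
V=im.max(-1); show("mat",biggest(n&(((V<60)&(Z<15)&(Z>1))|(Z>16))))
E
```

```text
[3.64003888e+01 2.21852955e+01 1.14857979e+01 7.93885823e+01
 1.01403364e-02 2.55779995e+01] [490.47405245 361.68125548 230.53200333] [[-9.82212997e-01 -1.87765349e-01 -1.34237013e-03]
 [-1.87764448e-01  9.82213785e-01 -7.69810834e-04]
 [ 1.46303825e-03 -5.04068819e-04 -9.99998803e-01]] [ 0.24664994  0.01853695 -0.53309009]
handle (array([489.2, 363.2]), array([119.3,  28. ]), 10.8) z [68.7 71.1 72.3] 3453
base (array([489.2, 363.2]), array([177.6,  45. ]), 10.9) z [24.8 26.2 27.5] 3044
mat (array([486.3, 361.8]), array([149.1,  33.9]), -79.1) z [261.6 303.9 324.2] 39776
```

View pics/w1.png

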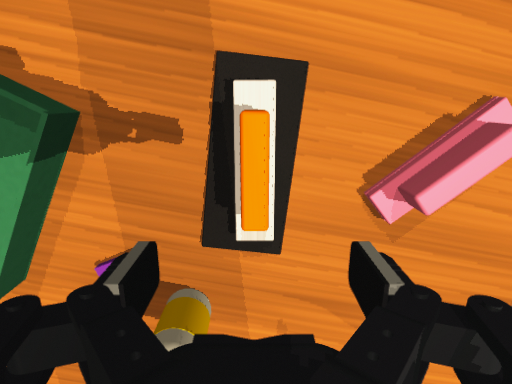

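The wrist view shows the scraper upright at (255,160), yawed within the mat whose corners are (217,52), (308,62), (281,253) and (203,245). The path down is clear.

```bash
python3 - <<'E'
from m import *
z=np.load("w1.npz"); im,W,d=z["im"],z["W"],z["d"]; ok=d>50; Z=np.where(ok,W[...,2],-999); V=im.max(-1)
n=(np.hypot(W[...,0]-490,W[...,1]-360)<160)&ok
m=biggest(n&(((V<60)&(Z<12))|((Z>16)&(Z<90)))); P=W[m]
print(rect(P),len(P))
m=biggest(cv2.morphologyEx(m.astype(np.uint8),cv2.MORPH_OPEN,np.ones((5,5)))); print(rect(W[m]))
E
```

```text
(array([488.7, 358.6]), array([228.6,  99.6]), 4.2) 16455
(array([488.7, 358.7]), array([228.6,  99.6]), 4.2)
```

Call:
{"method": "move_arm", "body": {"delta_pos": [[-0.5,1,-40],[-0.5,0.5,-40],[0,0,-30],[0,0,-30],[0,0,-20],[0,0,-10],[0,0,0],[0,0,0]], "rot": [[0,0,0],[0,0,0],[0,0,0],[0,0,0],[0,0,0],[0,0,0],[0,0,0],[0,0,0]], "hand": [0,0,0,0,0,0,0,0]}}

```text
t: 1.95
tcp_pos: [489.3, 364.4, 62.3]
tool_rot: [[-0.982, -0.191, 0.001], [-0.191, 0.982, 0.001], [-0.001, 0.0, -1.0]]
ft_force: [0.5, 0.9, 0.9]
gripper_width: 85.7
```

Call:
{"method": "move_arm", "body": {"delta_pos": [[0,-1,-15],[0,0,-14],[0,0,0],[0,0,0],[0,0,0],[0,0,0],[0,0,0],[0,0,0],[0,0,0],[0,0,0]], "rot": [[0,0,0],[0,0,0],[0,0,0],[0,0,0],[0,0,0],[0,0,0],[0,0,0],[0,0,0],[0,0,0],[0,0,0]], "hand": [0,0,100,180,255,255,255,255,255,255], "grip_force": 80}}

```text
t: 2.95
tcp_pos: [489.9, 363.2, 33.5]
tool_rot: [[-0.982, -0.19, 0.002], [-0.19, 0.982, 0.001], [-0.002, 0.001, -1.0]]
ft_force: [-0.1, -1.3, 5.2]
gripper_width: 27.0
```

Call:
{"method": "move_arm", "body": {"delta_pos": [[0,0,10],[0,0,20],[0,0,30],[0,0,30],[0,0,20],[0,0,10],[0,0,0]], "rot": [[0,0,0],[0,0,0],[0,0,0],[0,0,0],[0,0,0],[0,0,0],[0,0,0]], "hand": [255,255,255,255,255,255,255]}}

```text
t: 3.65
tcp_pos: [489.7, 363.1, 153.6]
tool_rot: [[-0.982, -0.19, 0.002], [-0.19, 0.982, 0.001], [-0.002, 0.001, -1.0]]
ft_force: [0.5, -0.3, -4.8]
gripper_width: 27.1
```

Call:
{"method": "move_arm", "body": {"delta_pos": [[1,-30,0],[1,-44,0],[1,-48,0],[1,-48,0],[2,-48,0],[2,-48,0],[2,-48,0],[2,-48,0],[2,-48,0],[1,-48,0],[1,-40,0],[0,-30,0]], "rot": [[0,0,-2.2],[0,0,-2.2],[0,0,-2.2],[0,0,-2.2],[0,0,-2.2],[0,0,-2.2],[0,0,-2.2],[0,0,-2.2],[0,0,-2.2],[0,0,-2.2],[0,0,-2.2],[0,0,-2.3]], "hand": [255,255,255,255,255,255,255,255,255,255,255,255]}}

```text
t: 4.85
tcp_pos: [504.3, -167.6, 150.8]
tool_rot: [[-0.963, 0.271, -0.002], [0.271, 0.963, 0.0], [0.002, -0.0, -1.0]]
ft_force: [0.6, 0.4, -3.8]
gripper_width: 26.8
```

Call:
{"method": "move_arm", "body": {"delta_pos": [[0,0,0],[0,0,0],[0,0,0]], "rot": [[0,0,0],[0,0,0],[0,0,0]], "hand": [255,255,255]}}

```text
t: 5.15
tcp_pos: [504.7, -164.4, 151.4]
tool_rot: [[-0.964, 0.267, -0.002], [0.267, 0.964, 0.001], [0.002, 0.0, -1.0]]
ft_force: [-0.5, 0.4, -3.9]
gripper_width: 27.0
```

```bash
python3 - <<'E'
from m import *
s=ctrl.read_state(); print(s["t"],s["joint_pos"].round(1),s["tcp_pos"],s["gripper_width"],s["ft_force"])
im,d,W=grab("wrist","w2")
ims,ds,Ws=grab("side","s2")
a=cv2.imread("pics/w2.png"); b=cv2.imread("pics/s2.png")[130:330,130:430]
cv2.imwrite("pics/c2.png",np.vstack([cv2.resize(a,(400,300)),cv2.resize(b,(400,267))]))
ok=d>50; Z=np.where(ok,W[...,2],-999)
for c in comps((Z>56)&(Z<66)&(np.hypot(W[...,0]-527,W[...,1]+88)<150),60): print(rect(W[c]),c.sum())
o=biggest((Z>125)&(Z<148)); print("base top",rect(W[o]),W[o][:,2].mean())
E
```

```text
5.15 [-18.   16.5  -8.8  64.8   0.   -2.6] [ 504.72508842 -164.39731837  151.44098681] 26.989670787655673 [-0.49649083  0.43962092 -3.94175857]
(array([ 483.7, -106.3]), array([57.6, 23.1]), -17.0) 2187
(array([511.6,  -7.8]), array([60.5, 23.6]), 55.1) 2158
(array([ 556.6, -115.3]), array([59.4, 23.2]), 27.3) 1754
(array([586. , -29.2]), array([59.7, 23.2]), 50.7) 1756
base top (array([ 458.4, -150.7]), array([84.8, 45.4]), -15.5) 144.43406982453584
```

View pics/c2.png

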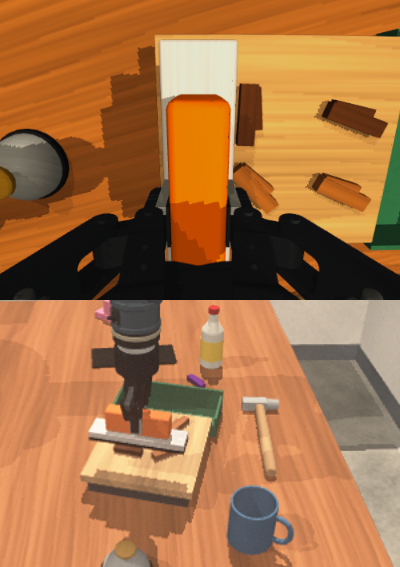

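The scraper is held level behind all four chips. The nearest chips are to the right of the base in the wrist crop, at about (250,115) and (255,187), roughly 11 mm clear. Lowering it now.

Call:
{"method": "move_arm", "body": {"delta_pos": [[0,0,-20],[0,0,-25],[0,0,-15],[0,0,-8],[0,0,-2],[0,0,0],[0,0,0]], "rot": [[0,0,0],[0,0,0],[0,0,0],[0,0,0],[0,0,0],[0,0,0],[0,0,0]], "hand": [255,255,255,255,255,255,255]}}

```text
t: 5.95
tcp_pos: [505.9, -165.2, 83.1]
tool_rot: [[-0.964, 0.267, 0.001], [0.267, 0.964, -0.001], [-0.001, -0.0, -1.0]]
ft_force: [-0.1, -0.2, -4.5]
gripper_width: 27.3
```

Call:
{"method": "move_arm", "body": {"delta_pos": [[0,0,-2],[0,0,0]], "rot": [[0,0,0],[0,0,0]], "hand": [255,255]}}

```text
t: 6.15
tcp_pos: [505.5, -165.3, 80.5]
tool_rot: [[-0.963, 0.268, 0.001], [0.268, 0.963, -0.0], [-0.001, -0.0, -1.0]]
ft_force: [-0.0, 0.2, -4.1]
gripper_width: 27.2
```

Call:
{"method": "move_arm", "body": {"delta_pos": [[0,0,-1.5],[0,0,0]], "rot": [[0,0,0],[0,0,0]], "hand": [255,255]}}

```text
t: 6.35
tcp_pos: [505.2, -165.3, 78.7]
tool_rot: [[-0.963, 0.268, -0.0], [0.268, 0.963, -0.0], [0.0, -0.0, -1.0]]
ft_force: [0.9, 0.2, -3.8]
gripper_width: 27.1
```

Call:
{"method": "move_arm", "body": {"delta_pos": [[0,0,-1],[0,0,0]], "rot": [[0,0,0],[0,0,0]], "hand": [255,255]}}

```text
t: 6.55
tcp_pos: [505.3, -165.2, 77.6]
tool_rot: [[-0.963, 0.268, -0.0], [0.268, 0.963, -0.0], [0.0, -0.0, -1.0]]
ft_force: [-0.5, 0.2, -3.1]
gripper_width: 27.2
```

Call:
{"method": "move_arm", "body": {"delta_pos": [[1.6,5.8,0],[2.7,9.6,0],[3.2,11.6,0],[3.2,11.6,0],[3.2,11.6,0],[3.2,11.6,0],[3.2,11.6,0],[3.2,11.6,0],[3.2,11.6,0],[3.2,11.6,0],[2.7,9.6,0],[2.7,9.6,0]], "rot": [[0,0,0],[0,0,0],[0,0,0],[0,0,0],[0,0,0],[0,0,0],[0,0,0],[0,0,0],[0,0,0],[0,0,0],[0,0,0],[0,0,0]], "hand": [255,255,255,255,255,255,255,255,255,255,255,255]}}

```text
t: 7.75
tcp_pos: [540.8, -37.0, 77.8]
tool_rot: [[-0.964, 0.268, 0.0], [0.268, 0.964, -0.0], [-0.0, -0.0, -1.0]]
ft_force: [-0.1, 2.5, -4.2]
gripper_width: 27.0
```

Call:
{"method": "move_arm", "body": {"delta_pos": [[2.7,9.6,0],[2.7,9.6,0],[2.7,9.6,0],[2.7,9.6,0],[2.7,9.6,0],[1.6,5.8,0],[0,0,0],[0,0,0]], "rot": [[0,0,0],[0,0,0],[0,0,0],[0,0,0],[0,0,0],[0,0,0],[0,0,0],[0,0,0]], "hand": [255,255,255,255,255,255,255,255]}}

```text
t: 8.55
tcp_pos: [555.6, 16.0, 77.7]
tool_rot: [[-0.964, 0.267, -0.0], [0.267, 0.964, -0.0], [0.0, -0.0, -1.0]]
ft_force: [0.9, -0.4, -4.3]
gripper_width: 27.2
```

Call:
{"method": "move_arm", "body": {"delta_pos": [[0,0,15],[0,0,30],[0,0,35],[0,0,15],[0,0,0]], "rot": [[0,0,0],[0,0,0],[0,0,0],[0,0,0],[0,0,0]], "hand": [255,255,255,255,255]}}

```text
t: 9.05
tcp_pos: [557.0, 15.5, 175.2]
tool_rot: [[-0.963, 0.268, 0.004], [0.268, 0.963, -0.0], [-0.004, 0.001, -1.0]]
ft_force: [-0.2, -0.5, -4.8]
gripper_width: 27.3
```

```bash
python3 - <<'E'
from m import *
for n in("wrist","side","top"): grab(n,n+"3")
a=cv2.imread("pics/wrist3.png"); b=cv2.imread("pics/side3.png")[150:310,170:370]; t=cv2.imread("pics/top3.png")[160:280,210:360]
cv2.imwrite("pics/c3.png",np.vstack([a[:, :],np.hstack([cv2.resize(b,(256,205)),cv2.resize(t,(256,205))])]))
E
```

```text
(no output)
```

View pics/c3.png

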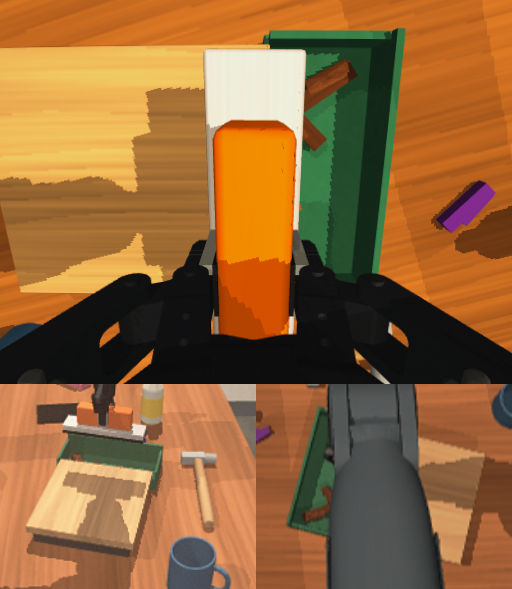

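The board is bare in both views. Chips show in the trough at (325,85) and (313,135) in the wrist crop; I'll count all four once the arm is out of the way. Moving to the mat.

Call:
{"method": "move_arm", "body": {"delta_pos": [[-7,25,0],[-7,38,0],[-7,40,0],[-7,40,0],[-7,40,0],[-7,40,0],[-7,40,0],[-7,40,0],[-7,25,0],[-5,15,0],[0,0,0],[0,0,0]], "rot": [[0,0,2],[0,0,2],[0,0,2],[0,0,2],[0,0,2],[0,0,2],[0,0,2],[0,0,2],[0,0,2],[0,0,1.8],[0,0,0],[0,0,0]], "hand": [255,255,255,255,255,255,255,255,255,255,255,255]}}

```text
t: 10.4
tcp_pos: [487.4, 358.2, 171.9]
tool_rot: [[-0.997, -0.074, -0.001], [-0.074, 0.997, -0.002], [0.001, -0.001, -1.0]]
ft_force: [0.3, -0.3, -4.1]
gripper_width: 27.2
```

```bash
python3 - <<'E'
from m import *
s=ctrl.read_state(); p=np.array(s["tcp_pos"]); print(p)
im,d,W=grab("wrist","w4"); ok=d>50; Z=np.where(ok,W[...,2],-999)
o=biggest((Z>155)&(Z<180)&(np.hypot(W[...,0]-490,W[...,1]-360)<160)); P=W[o]; print("base",rect(P),P[:,2].mean(), "slope x,y",np.linalg.lstsq(np.c_[P[:,:2]-P[:,:2].mean(0),np.ones(len(P))],P[:,2],rcond=None)[0], P[:,0].min())
h=biggest((Z>205)&(Z<222)&(np.hypot(W[...,0]-490,W[...,1]-360)<160)); print("handle",rect(W[h]))
im,d,W=grab("top","top4"); ok=d>50; Z=np.where(ok,W[...,2],-999)
im2=im[150:290,200:380]; cv2.imwrite("pics/c4.png",cv2.cvtColor(cv2.resize(im2,(720,560),interpolation=cv2.INTER_CUBIC),cv2.COLOR_RGB2BGR))
E
```

```text
[487.41311702 358.15112227 171.87234845]
base (array([439.5, 355.7]), array([85.1, 45.5]), 4.2) 166.50062995131077 slope x,y [-3.82725121e-03 -1.98806654e-03  1.66500630e+02] 395.7165005423839
handle (array([469.8, 362.5]), array([83.5, 65.2]), -19.4)
```

View pics/c4.png

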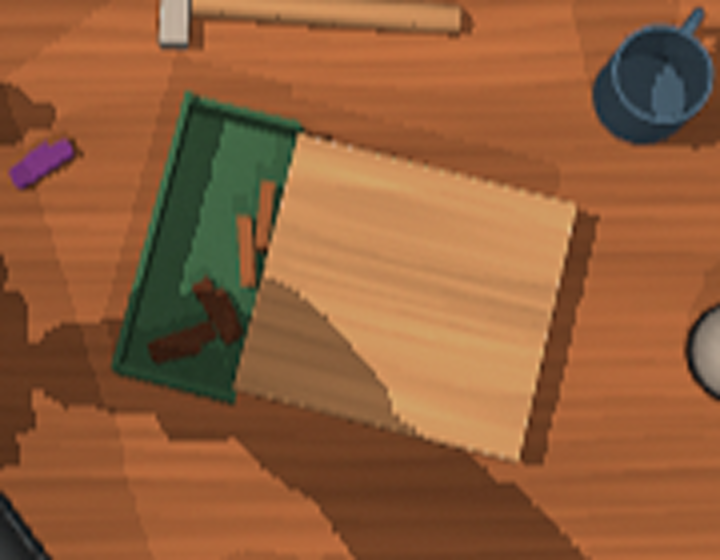

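All four chips are in the trough: two light ones at (265,215) and (247,250), two dark at (180,345) and (222,310). The board is clear. Lowering the scraper onto its mat.

Call:
{"method": "move_arm", "body": {"delta_pos": [[0.5,0,-15],[0.5,0,-30],[0,0,-35],[0,0,-25],[0,0,-15],[0,0,-8],[0,0,-4],[0,0,0],[0,0,0]], "rot": [[0,0,0],[0,0,0],[0,0,0],[0,0,0],[0,0,0],[0,0,0],[0,0,0],[0,0,0],[0,0,0]], "hand": [255,255,255,255,255,255,255,255,255]}}

```text
t: 11.4
tcp_pos: [489.3, 359.1, 41.7]
tool_rot: [[-0.997, -0.074, 0.001], [-0.074, 0.997, 0.001], [-0.001, 0.001, -1.0]]
ft_force: [0.4, -0.5, -4.3]
gripper_width: 26.9
```

Call:
{"method": "move_arm", "body": {"delta_pos": [[0,0,-2],[0,0,-1],[0,0,0],[0,0,0]], "rot": [[0,0,0],[0,0,0],[0,0,0],[0,0,0]], "hand": [255,255,255,255]}}

```text
t: 11.8
tcp_pos: [488.7, 359.1, 37.9]
tool_rot: [[-0.997, -0.075, 0.0], [-0.075, 0.997, -0.0], [-0.0, -0.0, -1.0]]
ft_force: [0.5, -0.4, -4.9]
gripper_width: 27.1
```

Call:
{"method": "move_arm", "body": {"delta_pos": [[0,0,-1.5],[0,0,-1],[0,0,0],[0,0,0]], "rot": [[0,0,0],[0,0,0],[0,0,0],[0,0,0]], "hand": [255,255,255,255]}}

```text
t: 12.2
tcp_pos: [488.7, 359.0, 35.2]
tool_rot: [[-0.997, -0.075, -0.0], [-0.075, 0.997, -0.0], [0.0, -0.0, -1.0]]
ft_force: [0.3, -0.2, -3.4]
gripper_width: 27.1
```

Call:
{"method": "move_arm", "body": {"delta_pos": [[0,0,-1],[0,0,0],[0,0,0]], "rot": [[0,0,0],[0,0,0],[0,0,0]], "hand": [255,255,255]}}

```text
t: 12.5
tcp_pos: [488.7, 358.9, 34.2]
tool_rot: [[-0.997, -0.074, -0.0], [-0.074, 0.997, -0.0], [0.0, -0.0, -1.0]]
ft_force: [0.0, 0.3, -3.7]
gripper_width: 27.1
```

Call:
{"method": "move_arm", "body": {"delta_pos": [[0,0,-0.7],[0,0,0],[0,0,0]], "rot": [[0,0,0],[0,0,0],[0,0,0]], "hand": [255,255,255]}}

```text
t: 12.8
tcp_pos: [488.7, 358.9, 33.6]
tool_rot: [[-0.997, -0.074, -0.0], [-0.074, 0.997, -0.0], [0.0, -0.0, -1.0]]
ft_force: [0.0, -0.3, -3.9]
gripper_width: 27.0
```

Nearly down, so I'll step until the force shows contact.

Call:
{"method": "move_arm", "body": {"delta_pos": [[0,0,-0.5],[0,0,0],[0,0,0]], "rot": [[0,0,0],[0,0,0],[0,0,0]], "hand": [255,255,255]}}

```text
t: 13.1
tcp_pos: [488.7, 359.0, 33.1]
tool_rot: [[-0.997, -0.074, -0.0], [-0.074, 0.997, -0.0], [0.0, -0.0, -1.0]]
ft_force: [-0.4, -0.2, -4.3]
gripper_width: 27.0
```

Call:
{"method": "move_arm", "body": {"delta_pos": [[0,0,-0.5],[0,0,0],[0,0,0]], "rot": [[0,0,0],[0,0,0],[0,0,0]], "hand": [255,255,255]}}

```text
t: 13.4
tcp_pos: [488.7, 359.0, 32.8]
tool_rot: [[-0.997, -0.074, 0.0], [-0.074, 0.997, 0.0], [-0.0, -0.0, -1.0]]
ft_force: [-1.7, -1.1, -1.1]
gripper_width: 26.7
```

Contact: the scraper's weight is coming off the wrist. Opening gently.

Call:
{"method": "move_arm", "body": {"delta_pos": [[0,0,-0.2],[0,0,0],[0,0,0],[0,0,0],[0,0,0],[0,0,0],[0,0,0],[0,0,0],[0,0,0],[0,0,0],[0,0,0]], "rot": [[0,0,0],[0,0,0],[0,0,0],[0,0,0],[0,0,0],[0,0,0],[0,0,0],[0,0,0],[0,0,0],[0,0,0],[0,0,0]], "hand": [255,150,140,120,100,70,40,0,0,0,0], "grip_force": 20}}

```text
t: 14.5
tcp_pos: [488.7, 358.9, 32.4]
tool_rot: [[-0.997, -0.074, -0.0], [-0.074, 0.997, -0.0], [0.0, -0.0, -1.0]]
ft_force: [0.7, -0.2, 0.2]
gripper_width: 85.0
```

Call:
{"method": "move_arm", "body": {"delta_pos": [[0,0,10],[0,0,25],[0,0,40],[0,0,45],[0,0,45],[0,0,35],[0,0,0],[0,0,0]], "rot": [[0,0,0],[0,0,0],[0,0,0],[0,0,0],[0,0,0],[0,0,0],[0,0,0],[0,0,0]], "hand": [0,0,0,0,0,0,0,0]}}

```text
t: 15.3
tcp_pos: [489.0, 359.2, 233.6]
tool_rot: [[-0.997, -0.074, 0.002], [-0.074, 0.997, 0.001], [-0.002, 0.001, -1.0]]
ft_force: [0.0, -0.2, 0.1]
gripper_width: 85.8
```

```bash
python3 - <<'E'
from m import *
s=ctrl.read_state(); print(s["t"],s["tcp_pos"],s["gripper_width"])
im,d,W=grab("wrist","w5"); ok=d>50; Z=np.where(ok,W[...,2],-999); V=im.max(-1)
n=(np.hypot(W[...,0]-490,W[...,1]-360)<160)&ok
print("mat",rect(W[biggest(n&(((V<60)&(Z<12))|((Z>16)&(Z<90))))]))
b=biggest(n&(Z>20)&(Z<34));print("base",rect(W[b]),W[b][:,2].mean()); h=biggest(n&(Z>60)&(Z<85)); print("handle",rect(W[h]),W[h][:,2].mean())
E
```

```text
15.3 [488.98013789 359.15831919 233.60749329] 85.78453576805762
mat (array([488.3, 358.3]), array([227. ,  99.8]), 4.4)
base (array([487.4, 359.8]), array([177.6,  45.1]), 4.3) 26.256333597916655
handle (array([487.4, 359.8]), array([118.9,  28.1]), 4.2) 70.9388323157649
```

View pics/w5.png

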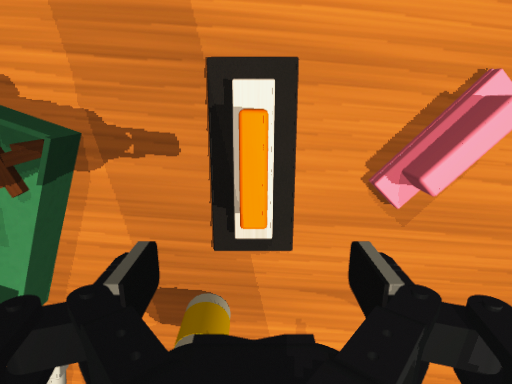

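The scraper is upright, centred and parallel on its mat: base centre at (253,160), mat spanning (207–298, 57–250). The gripper is clear. Going to the bell with the fingers shut.

Call:
{"method": "move_arm", "body": {"delta_pos": [[0,-25,0],[0,-40,0],[0,-45,0],[0,-45,0],[0,-45,0],[0,-45,0],[0,-45,0],[0,-45,0],[0,-45,0],[0,-45,0],[0,-45,0],[0,-45,0]], "rot": [[0,0,0],[0,0,0],[0,0,0],[0,0,0],[0,0,0],[0,0,0],[0,0,0],[0,0,0],[0,0,0],[0,0,0],[0,0,0],[0,0,0]], "hand": [50,100,200,255,255,255,255,255,255,255,255,255]}}

```text
t: 16.55
tcp_pos: [487.5, -157.6, 230.9]
tool_rot: [[-0.997, -0.074, -0.002], [-0.074, 0.997, 0.001], [0.002, 0.001, -1.0]]
ft_force: [0.7, 1.1, -0.6]
gripper_width: -0.2
```

Call:
{"method": "move_arm", "body": {"delta_pos": [[0,-45,0],[0,-45,0],[0,-45,0],[-3,-35,0],[-2,-20,0],[0,0,0],[0,0,0],[0,0,0]], "rot": [[0,0,0],[0,0,0],[0,0,0],[0,0,0],[0,0,0],[0,0,0],[0,0,0],[0,0,0]], "hand": [255,255,255,255,255,255,255,255]}}

```text
t: 17.35
tcp_pos: [483.7, -344.6, 232.1]
tool_rot: [[-0.997, -0.076, -0.001], [-0.076, 0.997, 0.001], [0.001, 0.001, -1.0]]
ft_force: [-0.7, -0.2, -0.8]
gripper_width: -0.3
```

```bash
python3 - <<'E'
from m import *
s=ctrl.read_state(); print(s["t"],s["tcp_pos"],s["gripper_width"])
im,d,W=grab("wrist","w6"); ok=d>50; Z=np.where(ok,W[...,2],-999)
n=(np.hypot(W[...,0]-483,W[...,1]+371)<60)&ok
for lo in (62,65): 
    b=biggest(n&(Z>lo)&(Z<80)); print(rect(W[b]),W[b].mean(0),b.sum())
b=biggest(n&(Z>8)&(Z<58)); print(rect(W[b]))
E
```

```text
17.35 [ 483.70115226 -344.64049805  232.08271987] -0.2965830559203284
(array([ 480.5, -370.5]), array([35. , 34.8]), 2.2) [ 479.43725387 -370.08560371   67.03217515] 1003
(array([ 480.2, -370. ]), array([33.9, 33.7]), 74.9) [ 479.83195081 -370.21353859   67.30798939] 911
(array([ 480.5, -370.3]), array([88.9, 88.3]), -85.9)
```

Call:
{"method": "move_arm", "body": {"delta_pos": [[-1.5,-13,-20],[-1.5,-12.5,-35],[0,0,-40],[0,0,-30],[0,0,-18],[0,0,-8],[0,0,0],[0,0,0]], "rot": [[0,0,0],[0,0,0],[0,0,0],[0,0,0],[0,0,0],[0,0,0],[0,0,0],[0,0,0]], "hand": [255,255,255,255,255,255,255,255]}}

```text
t: 18.2
tcp_pos: [481.5, -371.5, 82.6]
tool_rot: [[-0.997, -0.075, 0.001], [-0.075, 0.997, -0.001], [-0.001, -0.001, -1.0]]
ft_force: [0.5, -0.9, 1.0]
gripper_width: 0.3
```

Call:
{"method": "move_arm", "body": {"delta_pos": [[0,0,-4],[0,0,-4],[0,0,-3],[0,0,-2],[0,0,0],[0,0,0]], "rot": [[0,0,0],[0,0,0],[0,0,0],[0,0,0],[0,0,0],[0,0,0]], "hand": [255,255,255,255,255,255]}}

```text
t: 18.8
tcp_pos: [480.7, -371.6, 68.4]
tool_rot: [[-0.997, -0.074, -0.0], [-0.074, 0.997, -0.0], [0.0, -0.0, -1.0]]
ft_force: [-0.4, -0.7, 0.2]
gripper_width: -0.1
```

Call:
{"method": "move_arm", "body": {"delta_pos": [[0,0,-2],[0,0,-2],[0,0,-2],[0,0,-1],[0,0,0],[0,0,0]], "rot": [[0,0,0],[0,0,0],[0,0,0],[0,0,0],[0,0,0],[0,0,0]], "hand": [255,255,255,255,255,255]}}

```text
t: 19.4
tcp_pos: [480.8, -371.6, 61.5]
tool_rot: [[-0.997, -0.074, 0.0], [-0.074, 0.997, -0.0], [-0.0, -0.0, -1.0]]
ft_force: [0.1, 0.1, 4.3]
gripper_width: -0.0
```

Call:
{"method": "move_arm", "body": {"delta_pos": [[0,0,-1],[0,0,0],[0,0,0]], "rot": [[0,0,0],[0,0,0],[0,0,0]], "hand": [255,255,255]}}

```text
t: 19.7
tcp_pos: [480.8, -371.6, 60.5]
tool_rot: [[-0.997, -0.074, 0.0], [-0.074, 0.997, -0.0], [-0.0, -0.0, -1.0]]
ft_force: [0.8, -0.9, 3.9]
gripper_width: 0.0
```

Call:
{"method": "move_arm", "body": {"delta_pos": [[0,0,-0.7],[0,0,0],[0,0,0]], "rot": [[0,0,0],[0,0,0],[0,0,0]], "hand": [255,255,255]}}

```text
t: 20.0
tcp_pos: [480.8, -371.6, 59.9]
tool_rot: [[-0.997, -0.074, 0.0], [-0.074, 0.997, -0.0], [-0.0, -0.0, -1.0]]
ft_force: [0.6, -1.2, 5.9]
gripper_width: 0.1
```

Close to the stop; a little further until the force rises clearly above the 4.5 N spring.

Call:
{"method": "move_arm", "body": {"delta_pos": [[0,0,-0.5],[0,0,0],[0,0,0]], "rot": [[0,0,0],[0,0,0],[0,0,0]], "hand": [255,255,255]}}

```text
t: 20.3
tcp_pos: [480.8, -371.7, 59.8]
tool_rot: [[-0.997, -0.074, 0.001], [-0.074, 0.997, -0.001], [-0.001, -0.001, -1.0]]
ft_force: [-1.5, -0.1, 9.0]
gripper_width: -0.1
```

Call:
{"method": "move_arm", "body": {"delta_pos": [[0,0,-0.3],[0,0,0],[0,0,0]], "rot": [[0,0,0],[0,0,0],[0,0,0]], "hand": [255,255,255]}}

```text
t: 20.6
tcp_pos: [480.8, -371.7, 59.7]
tool_rot: [[-0.997, -0.074, 0.001], [-0.074, 0.997, -0.001], [-0.001, -0.001, -1.0]]
ft_force: [-2.1, 2.0, 9.9]
gripper_width: 0.3
```

The plunger is at its stop: z no longer follows the command and the force is 10 N. Releasing and backing off.

Call:
{"method": "move_arm", "body": {"delta_pos": [[0,0,5],[0,0,10],[0,0,25],[0,0,40],[0,0,40],[0,0,30],[0,0,0],[0,0,0],[0,0,0]], "rot": [[0,0,0],[0,0,0],[0,0,0],[0,0,0],[0,0,0],[0,0,0],[0,0,0],[0,0,0],[0,0,0]], "hand": [255,255,255,255,255,255,255,255,255]}}

```text
t: 21.5
tcp_pos: [480.1, -371.0, 207.7]
tool_rot: [[-0.997, -0.075, -0.002], [-0.075, 0.997, 0.001], [0.002, 0.001, -1.0]]
ft_force: [0.5, 0.7, 0.2]
gripper_width: 0.1
```

```bash
python3 - <<'E'
from m import *
s=ctrl.read_state(); print(s["t"],s["tcp_pos"],s["ft_force"])
im,d,W=grab("wrist","w7"); ok=d>50; Z=np.where(ok,W[...,2],-999)
b=biggest((np.hypot(W[...,0]-480,W[...,1]+370)<60)&(Z>55)&(Z<80)); print("head z",np.median(W[b][:,2]))
grab("side","s7"); cv2.imwrite("pics/s7b.png",cv2.resize(cv2.imread("pics/s7.png"),(800,600)))
E
```

```text
21.5 [ 480.11704789 -371.0214941   207.70454041] [0.46516925 0.68366195 0.17508813]
head z 67.2656347447577
```

View pics/s7b.png

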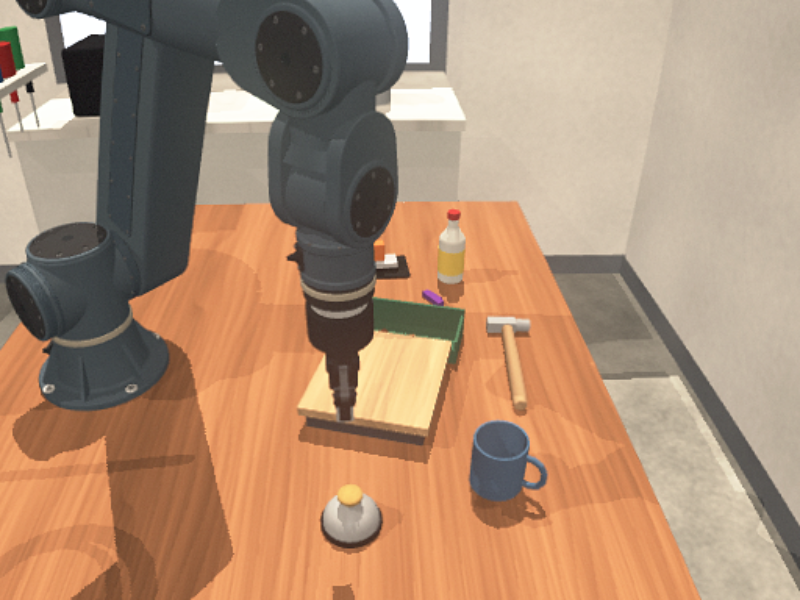

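The side view shows the bell plunger up at (350,495), the board bare, and the glue, mug and hammer where they stood. The arm is clear of everything, so I'm handing in.

```bash
python3 -c "
from plant import workorder; print(workorder.close_job())"
```

```text
the job is handed in; nothing more can be done
None
```

The job is done and handed in at about 21.6 s. No verdict came back.

- **Chips:** one wipe with the scraper took all four chips off the board. The top view afterwards showed all four in the trough and the board bare.
- **Scraper:** it is back upright on its mat and released, about 2 mm from the mat's centre. Its yaw is 4.3° against the mat's 4.4°.
- **Bell:** I pressed it only after letting go of the scraper. The plunger reached its stop: the fingertips stopped going down at z = 59.7 mm and the force was about 10 N. It came back up to about 67 mm.
- **Bystanders:** the glue, mug, hammer and purple look-alike looked unmoved in the last side view. The pink look-alike was hidden behind the arm there; it looked unmoved when the scraper was set down.

No final check failed. Two estimates of how far the scraper's underside sat below the fingertips differed by about 2 mm, so I lowered it the last bit by force.

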